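Half-field check of a glass blank on a shuttered light box

TASK

Take the amber glass blank off the graphite pad and set it down gently, flat on the light box's clear stage between the four brass stops. Then slide the light box's sprung shutter by its red tab to half travel, so that the pointer stands at the green mark, and finish while still holding it there against its spring. Leave the other glass and everything else on the bench undisturbed.

Things in the scene. Friction and masses are not known exactly. Their poses are not given: they have to be found in the camera images.
- viewer: Light box fixed to the bench: a grey box 120 (its x) x 270 (its y) x 35 mm high. Origin on the bench; the box spans its x -60..60 and y -130..140 mm, z up. It carries the clear stage at its +y end and the shutter with the red tab at its -y end. Its place and yaw change from run to run.
- stage_center (a point): Centre of the top face of the clear stage (100 x 100 mm), 50 mm above the bench, at y = +80 mm in the light box's frame; axes as the light box. Four brass stop pins, 6 mm across, 7 mm high, with tapered tops, stand at (+-17, +-17) mm from here along the light box's axes: a centred blank has 3 mm of play to each.
- shutter_tab (a point): Centre of the top of the shutter's upright red tab, 77 mm above the bench. The tab is 36 mm (light box x) by 12 mm (light box y), 38 mm high over the steel blade (blade top at 39 mm, guide strips beside it to 42 mm). Shut, it is at y = -35 mm in the light box's frame, 65 mm from the stage's edge; opening moves it along the light box's -y.
- half_mark (a point): Broad green tick for half travel, between two black ticks (shut; fully open) on a white scale on the light box's top, at x = +46, y = -65 mm in its frame; a like scale is at x = -46. Thin red pointers at the foot of the red tab run beside the scales: at half travel they stand on the green ticks.
- shutter (a joint): Travel of the shutter in m: 0 = shut (as it starts), 0.03 = half travel, 0.06 = fully open against its stop. A spring pushes it shut, always: about 2.4 N when shut, 6 N at half, 9.6 N fully open (120 N/m), plus slight friction; it springs back shut if let go.
- pad: Dark graphite pad 200 (its x) x 75 (its y) x 12 mm high, fixed to the bench, origin at the centre of its underside. The three glass blanks lie on it in a row along its x, about 65 mm apart centre to centre; which is where changes.
- blank_amber: The amber (orange) glass blank: a solid disc 36 mm across and 16 mm high, edges stepped in 1.5 mm over the last 2 mm at top and bottom, about 40 g. Origin at the centre of its underside, z up. It starts on the pad, underside 12 mm above the bench.
- blank_blue: Blue glass blank of the same size on the pad; leave alone. Origin at the centre of its underside.
- blank_green: Green glass blank of the same size on the pad; leave alone. Origin at the centre of its underside.
- paddle: Graphite paddle lying on the bench: blade 80 x 60 mm, at its +x, wooden handle, at its -x, 225 mm long in all, 24 mm high; origin near the handle's end at the blade, on the bench. Leave alone.
- rod_tray: Pale open tray of coloured glass rods, 130 x 220 x 30 mm, origin at the centre of its underside. Leave alone.
- rod_jar: Jar 72 mm across and 110 mm high with coloured glass rods up to 240 mm high; origin at the centre of its underside. Leave alone.
- frit_tin: Small purple lidded jar, 46 mm across, 45 mm high, origin at the centre of its underside. Leave alone.
- beaker: Pale open beaker, 70 mm across, 85 mm high, origin at the centre of its underside. Leave alone.
- scriber: Slim steel hand tool with a blue grip, 130 mm long (its x), 14 mm wide, 10 mm high, lying on the bench, origin at the middle of its underside. Leave alone.
Mind the look-alikes: they are no part of the job. What is meant by the blank_amber is not black or pink, and is the smaller of those in its own colour.

How it is judged (in metres and radians):
On the way:
1. the amber blank lies flat on the stage between the four stops, released (horizontal distance between blank_amber and stage_center below 0.006 m and z of blank_amber in the frame of stage_center between -0.003 and 0.003 m and angle between blank_amber's own z axis and vertical below 0.1 rad and linear speed of blank_amber below 0.03 m/s and contact force between the fingers and blank_amber below 0.05 N), for 0.2 s.
At the end, for the whole second after the job is handed in: The shutter is held still by the fingers at half travel, 30 mm +- 5 mm (fingers press on it with more than 2 N, no glass wedging it), while the amber blank rests untouched and flat on the stage between the stops, its centre within 6 mm of the stage's centre (all of step 1 and value of joint shutter between 0.025 and 0.035 m and velocity of joint shutter between -0.01 and 0.01 m/s and contact force between the fingers and shutter above 2 N and contact force between blank_amber and shutter below 0.2 N); the arm keeps its last pose, push and grip.
It fails at once if another glass blank moved by more than 20 mm (distance of any of blank_blue, blank_green from where it was at the start of the episode above 0.02 m).
It fails at once if something else on the bench moved by more than 30 mm (distance of any of paddle, rod_tray, rod_jar, frit_tin, beaker, scriber from where it was at the start of the episode above 0.03 m).
It fails at once if the amber blank dropped: falling free from more than 15 mm above the stage (contact force between the fingers and blank_amber below 0.01 N and z of blank_amber in the frame of stage_center above 0.015 m and linear speed of blank_amber above 0.3 m/s).
It fails at once if the amber blank pressed onto the light box with more than 40 N (contact force between blank_amber and viewer above 40 N).
It also fails if it takes over 48 s, if anything falls off the work surface, if the arm or the gripper's body presses on something with over 40 N, if the wrist force passes 120 N, or if a joint passes its speed limit or range.

ROBOT

A 6-joint arm with a two-finger parallel gripper is mounted at the origin on the work surface. World frame = base frame: x ahead of the robot, y to its left, z up, the work surface at z = 0. Lengths are in m, angles in degrees, forces in N, time in s.
With the tool pointing down it reaches from about 0.35 to 0.85 m from the base axis. Payload 8.1 kg.
Tool frame: the origin (TCP) lies midway between the tips of the shut fingers; the grasp point (between the pads) lies 19 mm behind it; z points along the fingers, y is the line along which they close (so a half turn about z gives the same grasp; the last joint's range is limited). The gripper opens to 93 mm and grips with 3 to 60 N. Pads are 15 mm wide; open, the fingers measure 128 mm over their backs; the gripper's body (75 mm by 188 mm) begins 65 mm behind the grasp point.
Start: joints at [61.284, 7.471, 85.268, -0, 87.261, -4.893], TCP at [0.242, 0.549, 0.219] pointing down, gripper open.
Joint ranges: [-169.43, 169.43], [-51.17, 129.36], [1.28, 143.12], [-76.62, 256.62], [0, 156.53], [-152.29, 152.29]. Speed limits (degrees/s): [136.94, 136.94, 159.86, 180, 180, 180].

INTERFACE

Orientations are given as a 3x3 rotation matrix whose columns are the frame's x, y, z axes.
In Python, from plant import robot gives the robot as it stands. The module is installed in compiled form; this text tells all that it offers.
- The arm moves only by the shell command python3 -m crank 'ROWS' [OPENING] [FORCE]. ROWS is JSON, a list of rows, each an object of numbers: "tx", "ty", "tz": the shift along the tool's x, y, z in m; "ax", "ay", "az": the turn, a rotation vector about the tool's x, y, z in degrees. A call has 1 to 20 rows; each row is the pose to reach, as a shift and turn from the pose commanded when the call began, along the tool's axes at that moment; what a row does not reach only later rows make up. A row lasts 1/10 s, in which the tool goes at most 50 mm and 8.59 degrees, less where a joint would pass 70% of its speed; a pose out of reach is approached as far as the arm can. A call with a gripper value outside its range is refused whole. OPENING is the opening, from 0 (shut) to 1 (fully open), set as the call begins (- or left out, the last holds). The fingers move at their own pace and stop on an object; FORCE is the grip in N (left out, the last holds). Time passes only in rows, so rows that repeat a pose let the fingers close. It gives the time, the measured TCP pose, the force, the opening and the grip force at its end, in the units of the state.
- robot.observe(): the state, without advancing time (a new reading comes with each control period).
- robot.capture(name): name is "scene" or "top"; returns the picture (384x512x3 uint8, red, green, blue); there is no depth.
- robot.camera_model(name): a dict with "intrinsics" (3x3 intrinsics, pixels), "camera_from_world" (4x4, takes a point from world to camera coordinates). Camera axes: x right, y up, looking along -z (the intrinsics and any distortion apply to the point x, -y, -z); pixel columns grow to the right and rows downward; lengths in m; the calibration is good to about 2 mm. A picture is of the moment at which its call begins. camera_model takes no time and is no camera call.
- robot.hand_in(): hands the job in; it is judged then, once.
Trained networks look in the newest picture that a camera, given by its name, has taken for a name from the list of things; names that differ only in an ending like _2 or _b are one class to them, and where a whole thing is asked for, a point or a joint stands for the part that bears it (a point fixed in the world has none). Each returns a list of dicts, best first, with "confidence" (0 to 1); they miss things now and then, are a little off and sometimes report something else, mostly with a low value. They report only what shows in the picture. A call takes as long as a camera call. They do not tell look-alikes from the thing itself.
- robot.cut_out(thing, camera): "mask" (384x512 bool, what is visible of it) and "at" ([row, column] in pixels, amid what is visible of it).
The state is a dict: "time_s": time; "q": joint angles; "qvel": joint speeds; "joint_efforts": joint torques, N m; "position": TCP position; "ee_rot": TCP orientation; "wrist_force": force on the tool from outside, world axes, zero at the start; "moment": the same for the moment, N m; "opening": finger opening in m; "finger_force": force on a finger pad.
Only numpy, scipy, OpenCV 4.12 (cv2) and the standard library are available. Lean on these libraries where they do the work, as an engineer would, in place of code of your own. Each camera call takes 0.05 s, during which the arm holds its last target. There are 200 camera calls.

## Working session

There is one attempt and no reset: what is moved stays moved. The work goes in short steps, Python scripts to look and compute and a shell command to move; the robot and the scene stay as the last step left them, time stands still between calls to the robot, and variables do not carry over. Pictures are saved under pics/ and viewed, at most 10 in all, crops included, and the job is handed in when it is done.

```bash
mkdir -p pics; cat > h.py <<'E'
import numpy as np, cv2
from plant import robot
def ray(cam,px):  # px=(row,col)
    m=robot.camera_model(cam);K=np.array(m["intrinsics"]);T=np.array(m["camera_from_world"])
    d=np.linalg.inv(K)@[px[1],px[0],1.]; d=np.array([d[0],-d[1],-d[2]])
    R=T[:3,:3]; return -R.T@T[:3,3], R.T@d
def onz(cam,px,z):
    c,d=ray(cam,px); return c+d*(z-c[2])/d[2]
def proj(cam,p):
    m=robot.camera_model(cam);K=np.array(m["intrinsics"]);T=np.array(m["camera_from_world"])
    q=T[:3,:3]@p+T[:3,3]; u=K@[q[0],-q[1],-q[2]]; return u[1]/u[2],u[0]/u[2]
def save(cam,name,im=None):
    im=robot.capture(cam) if im is None else im
    cv2.imwrite(f"pics/{name}.png",cv2.cvtColor(im,cv2.COLOR_RGB2BGR)); return im
E
python3 - <<'E'
from h import *
np.set_printoptions(precision=4,suppress=True)
for c in("top","scene"):
    save(c,c+"0"); m=robot.camera_model(c); print(c,{k:v for k,v in m.items() if k!="camera_from_world"}, ray(c,(192,256)))
    for t in("blank_amber","viewer","shutter_tab","pad","half_mark","stage_center"):
        for r in robot.cut_out(t,c)[:4]:
            print(c,t,round(r["confidence"],2),r["at"],r["mask"].sum(),onz(c,r["at"],{"blank_amber":.028,"viewer":.035,"shutter_tab":.077,"pad":.012,"half_mark":.035,"stage_center":.05}[t]))
s=robot.observe();print(s["time_s"],s["position"],s["ee_rot"],s["wrist_force"])
E
```

```text
top {'intrinsics': array([[472.0431,   0.    , 261.9907],
       [  0.    , 472.0431, 196.0149],
       [  0.    ,   0.    ,   1.    ]])} (array([0.2862, 0.0728, 1.6341]), array([ 0.1772,  0.0296, -0.9838]))
top blank_amber 0.7 [206.0, 265.4] 139 [0.5256 0.09   0.028 ]
top blank_amber 0.68 [225.7, 194.7] 183 [0.4648 0.3341 0.028 ]
top blank_amber 0.66 [197.9, 196.2] 92 [0.5613 0.3286 0.028 ]
top viewer 0.82 [195.8, 322.7] 2776 [ 0.5539 -0.1074  0.035 ]
top viewer 0.73 [236.7, 259.7] 132 [0.4201 0.1122 0.035 ]
top shutter_tab 0.87 [192.3, 330.6] 352 [ 0.5579 -0.1296  0.077 ]
top pad 0.6 [216.4, 222.5] 1032 [0.4961 0.2399 0.012 ]
top half_mark 0.56 [196.3, 322.9] 2801 [ 0.5521 -0.108   0.035 ]
top stage_center 0.88 [192.2, 323.6] 2685 [ 0.5637 -0.1094  0.05  ]
scene {'intrinsics': array([[366.2608,   0.    , 254.0821],
       [  0.    , 366.2608, 192.5817],
       [  0.    ,   0.    ,   1.    ]])} (array([ 1.189 , -0.3356,  0.7268]), array([-0.6143,  0.4364, -0.6574]))
scene blank_amber 0.74 [160.0, 298.3] 178 [0.4825 0.3315 0.028 ]
scene blank_amber 0.62 [198.5, 247.6] 237 [0.5459 0.0924 0.028 ]
scene blank_amber 0.59 [177.1, 317.5] 114 [0.5833 0.3239 0.028 ]
scene viewer 0.73 [238.3, 184.7] 4787 [ 0.5886 -0.1251  0.035 ]
scene shutter_tab 0.86 [234.7, 179.2] 559 [ 0.6076 -0.1436  0.077 ]
scene shutter_tab 0.71 [191.7, 279.9] 116 [0.6167 0.1502 0.077 ]
scene shutter_tab 0.49 [163.4, 268.7] 91 [0.4966 0.2004 0.077 ]
scene pad 0.88 [186.9, 275.6] 740 [0.5347 0.2015 0.012 ]
scene half_mark 0.82 [238.6, 184.1] 4746 [ 0.5887 -0.1268  0.035 ]
scene stage_center 0.81 [241.2, 185.4] 4753 [ 0.6111 -0.1325  0.05  ]
scene stage_center 0.61 [152.1, 363.0] 1149 [0.587  0.5128 0.05  ]
0.7 [0.2423 0.5489 0.2186] [[-0.9148  0.4039 -0.    ]
 [ 0.4039  0.9148 -0.    ]
 [ 0.     -0.     -1.    ]] [ 0.5995 -0.5826  0.4776]
```

View pics/top0.png

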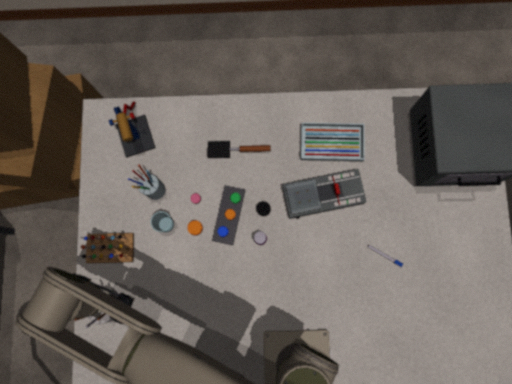

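View pics/scene0.png

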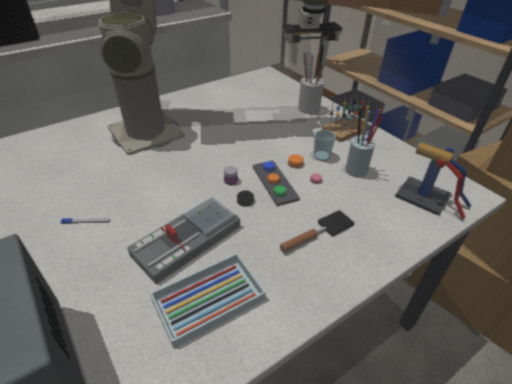

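The top picture shows the pad at about (215,228) with green, amber (row 214, col 230) and blue blanks on it. The larger orange disc at (227,195) is the decoy. The light box is at (192,323), with its stage on the left and its red tab at (189,337).

```bash
python3 - <<'E'
from h import *
np.set_printoptions(precision=4,suppress=True)
a=cv2.imread("pics/top0.png")[162:226,275:375]; b=cv2.imread("pics/scene0.png")[190:285,120:250]
cv2.imwrite("pics/ct.png",cv2.resize(a,None,fx=8,fy=8,interpolation=cv2.INTER_CUBIC))
cv2.imwrite("pics/cs.png",cv2.resize(b,None,fx=6,fy=6,interpolation=cv2.INTER_CUBIC))
for c,boxes in (("top",((180,240,210,250),)),("scene",((155,205,250,300),))):
    im=cv2.imread(f"pics/{c}0.png"); hsv=cv2.cvtColor(im,cv2.COLOR_BGR2HSV); y0,y1,x0,x1=boxes[0]
    for n,lo,hi in(("amber",5,22),("green",50,80),("blue",105,130)):
        m=((hsv[...,0]>=lo)&(hsv[...,0]<=hi)&(hsv[...,1]>130)&(hsv[...,2]>60)); m2=np.zeros_like(m); m2[y0:y1,x0:x1]=m[y0:y1,x0:x1]
        k,l,st,ce=cv2.connectedComponentsWithStats(m2.astype(np.uint8))
        for i in range(1,k):
            if st[i,4]>20: print(c,n,ce[i][::-1],st[i],onz(c,ce[i][::-1],.022 if c=="scene" else .026))
E
```

```text
top amber [213.8776 229.7755] [225 209  11  11  98] [0.5023 0.2133 0.026 ]
top green [197.5542 235.0482] [230 193  11  10  83] [0.5586 0.1941 0.026 ]
top blue [231.0101 222.4646] [217 226  12  11  99] [0.444  0.2393 0.026 ]
scene amber [159.783  294.1509] [289 155  11  11 106] [0.468  0.3267 0.022 ]
scene amber [177.7531 272.9753] [268 174  11   9  81] [0.5047 0.2133 0.022 ]
scene green [189.4167 279.4583] [275 187  10   6  48] [0.5593 0.1965 0.022 ]
scene blue [165.1311 268.5574] [264 162  10   7  61] [0.4452 0.2399 0.022 ]
```

View pics/ct.png

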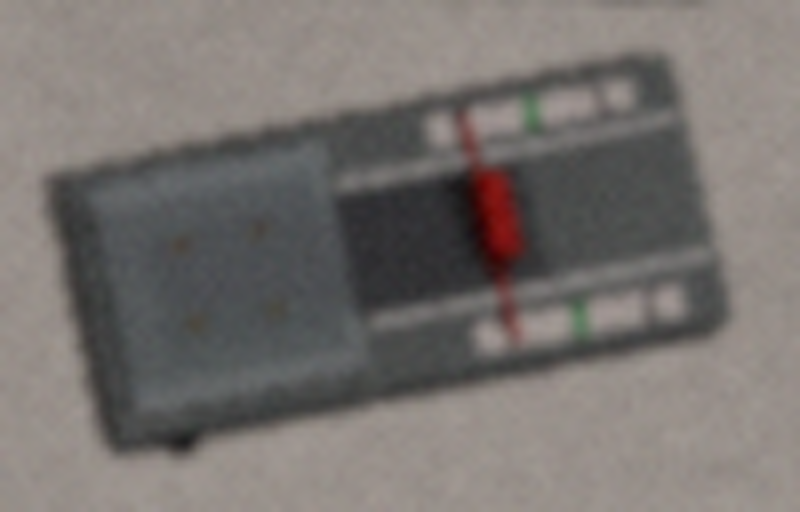

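View pics/cs.png

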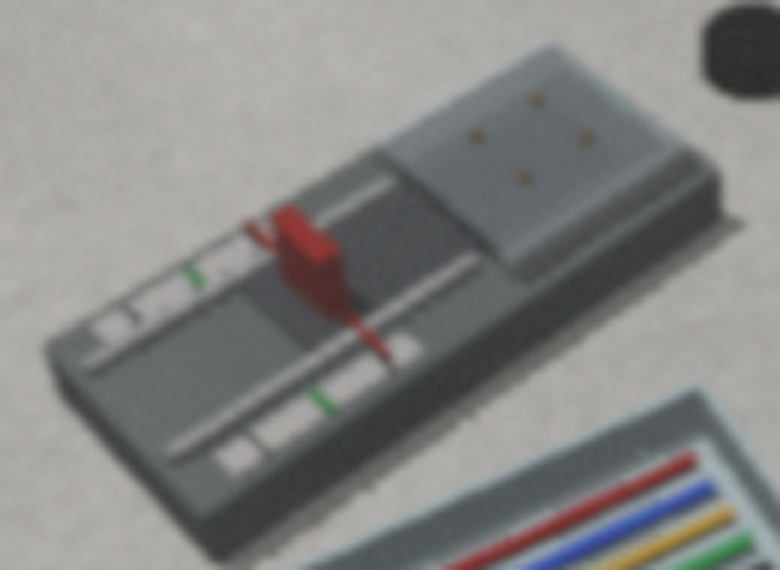

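The crops show the four brass pins clearly (top crop about (180,243), (262,229), (197,321), (278,308)), along with the green ticks and the pointer at shut. I'll fit the light box pose from these points.

```bash
python3 - <<'E'
from h import *
from scipy.optimize import least_squares
np.set_printoptions(precision=4,suppress=True)
P=lambda x,y,z:np.array([x,y,z])/1e3
top=[((180,243),P(17,97,55)),((262,229),P(17,63,55)),((197,321),P(-17,97,55)),((278,308),P(-17,63,55)),((533,112),P(46,-65,36)),((581,320),P(-46,-65,36)),((668,55),P(60,-130,35)),((728,322),P(-60,-130,35)),((494,172),P(18,-35,77)),((506,258),P(-18,-35,77))]
sc=[((537,99),P(-17,97,55)),((476,136),P(-17,63,55)),((587,138),P(17,97,55)),((526,177),P(17,63,55)),((321,403),P(46,-65,36)),((194,276),P(-46,-65,36)),((203,512),P(60,-130,35)),((48,345),P(-60,-130,35))]
obs=[("top",((v+.5)/8-.5+162,(u+.5)/8-.5+275),p) for (u,v),p in top]+[("scene",((v+.5)/6-.5+190,(u+.5)/6-.5+120),p) for (u,v),p in sc]
def w(s,p): c,n=np.cos(s[2]),np.sin(s[2]); return np.array([s[0]+c*p[0]-n*p[1],s[1]+n*p[0]+c*p[1],p[2]])
def fit(o):
    f=lambda s:np.ravel([np.subtract(proj(c,w(s,p)),px) for c,px,p in o])
    r=least_squares(f,[.55,-.1,.17]); print(r.x[:2],np.degrees(r.x[2]),"stage",w(r.x,P(0,80,50)),"tab",w(r.x,P(0,-35,77)),"half",w(r.x,P(0,-65,77))); print(r.fun.reshape(-1,2).T.round(2)); return r.x
for n in("top","scene"): fit([o for o in obs if o[0]==n])
s=fit(obs)
q=robot.observe(); R=np.array(q["ee_rot"]); p=np.array(q["position"])
for a in(.503,.2133,.2),: print("to amber tool",R.T@(np.array(a)-p))
E
```

```text
[ 0.5653 -0.1173] 9.614660795974146 stage [ 0.552  -0.0384  0.05  ] tab [ 0.5712 -0.1518  0.077 ] half [ 0.5762 -0.1814  0.077 ]
[[ 0.18 -0.02  0.13 -0.2   0.25  0.1  -0.1   0.15 -0.06 -0.44]
 [-0.07 -0.5  -0.11 -0.39 -0.16 -0.17  0.44  0.97 -0.44  0.44]]
[ 0.5711 -0.1174] 9.648320059231663 stage [ 0.5577 -0.0386  0.05  ] tab [ 0.577  -0.1519  0.077 ] half [ 0.582  -0.1815  0.077 ]
[[-0.41 -0.46 -0.44 -0.59  0.03  0.21  1.31 -0.43]
 [ 0.39  0.41  0.24  0.21  0.32  0.34 -0.34 -1.44]]
[ 0.568  -0.1171] 9.656017644565763 stage [ 0.5546 -0.0383  0.05  ] tab [ 0.5739 -0.1517  0.077 ] half [ 0.5789 -0.1812  0.077 ]
[[-0.57 -0.78 -0.62 -0.97 -0.51 -0.69 -0.87 -0.65 -0.85 -1.23 -1.11 -1.2
  -1.17 -1.35 -0.88 -0.6   0.31 -1.28]
 [-0.14 -0.58 -0.19 -0.46 -0.26 -0.26  0.32  0.88 -0.54  0.35 -0.09 -0.06
  -0.27 -0.29 -0.13 -0.05 -0.76 -1.77]]
to amber tool [-0.374  -0.2017  0.0186]
```

The closing axis is already nearly along the pad's y. I'll move above amber with a narrower opening.

```bash
python3 -m crank '[{"tx":-0.03,"ty":-0.016},{"tx":-0.07,"ty":-0.038},{"tx":-0.11,"ty":-0.059},{"tx":-0.15,"ty":-0.081},{"tx":-0.19,"ty":-0.102},{"tx":-0.23,"ty":-0.124},{"tx":-0.27,"ty":-0.146},{"tx":-0.31,"ty":-0.167},{"tx":-0.345,"ty":-0.186},{"tx":-0.365,"ty":-0.197},{"tx":-0.374,"ty":-0.202},{"tx":-0.374,"ty":-0.202,"tz":0.03},{"tx":-0.374,"ty":-0.202,"tz":0.07},{"tx":-0.374,"ty":-0.202,"tz":0.11},{"tx":-0.374,"ty":-0.202,"tz":0.14},{"tx":-0.374,"ty":-0.202,"tz":0.15},{"tx":-0.374,"ty":-0.202,"tz":0.15}]' 0.56 8
python3 - <<'E'
from h import *
save("scene","s1"); a=cv2.imread("pics/s1.png")[120:220,210:340]
cv2.imwrite("pics/s1c.png",cv2.resize(a,None,fx=6,fy=6,interpolation=cv2.INTER_CUBIC))
q=robot.observe(); print(q["position"],q["time_s"])
E
```

```text
[0.24233336 0.54891834 0.21867855] 0.75schema error: expected keys tx, ty, tz, ax, ay, az
```

View pics/s1c.png

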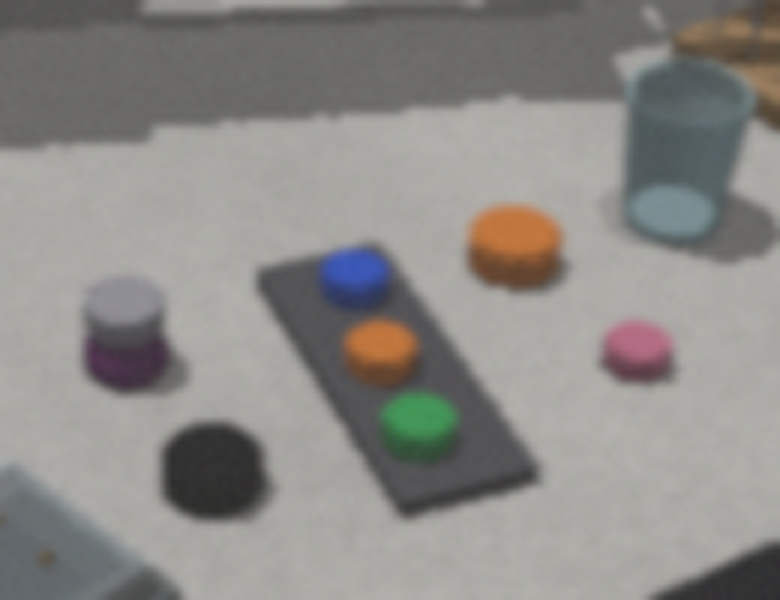

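The arm didn't move because every row needs all six keys. The picture shows amber at crop (381,350), undisturbed between blue and green. I'll resend the move with all keys.

```bash
python3 -m crank '[{"tx":-0.03,"ty":-0.016,"tz":0,"ax":0,"ay":0,"az":0},{"tx":-0.07,"ty":-0.038,"tz":0,"ax":0,"ay":0,"az":0},{"tx":-0.11,"ty":-0.059,"tz":0,"ax":0,"ay":0,"az":0},{"tx":-0.15,"ty":-0.081,"tz":0,"ax":0,"ay":0,"az":0},{"tx":-0.19,"ty":-0.102,"tz":0,"ax":0,"ay":0,"az":0},{"tx":-0.23,"ty":-0.124,"tz":0,"ax":0,"ay":0,"az":0},{"tx":-0.27,"ty":-0.146,"tz":0,"ax":0,"ay":0,"az":0},{"tx":-0.31,"ty":-0.167,"tz":0,"ax":0,"ay":0,"az":0},{"tx":-0.345,"ty":-0.186,"tz":0,"ax":0,"ay":0,"az":0},{"tx":-0.365,"ty":-0.197,"tz":0,"ax":0,"ay":0,"az":0},{"tx":-0.374,"ty":-0.202,"tz":0,"ax":0,"ay":0,"az":0},{"tx":-0.374,"ty":-0.202,"tz":0.03,"ax":0,"ay":0,"az":0},{"tx":-0.374,"ty":-0.202,"tz":0.07,"ax":0,"ay":0,"az":0},{"tx":-0.374,"ty":-0.202,"tz":0.11,"ax":0,"ay":0,"az":0},{"tx":-0.374,"ty":-0.202,"tz":0.14,"ax":0,"ay":0,"az":0},{"tx":-0.374,"ty":-0.202,"tz":0.15,"ax":0,"ay":0,"az":0},{"tx":-0.374,"ty":-0.202,"tz":0.15,"ax":0,"ay":0,"az":0}]' 0.56 8
python3 - <<'E'
from h import *
print(onz("scene",(176.9,273.1),.028))
save("scene","s2"); a=cv2.imread("pics/s2.png")[120:220,210:340]
cv2.imwrite("pics/s2c.png",cv2.resize(a,None,fx=6,fy=6,interpolation=cv2.INTER_CUBIC))
q=robot.observe(); print(q["position"],q["time_s"],q["opening"])
E
```

```text
time_s: 2.45
position: [0.5013, 0.2133, 0.0673]
ee_rot: [[-0.915, 0.403, -0.003], [0.403, 0.915, -0.001], [0.003, -0.002, -1.0]]
wrist_force: [-0.4, -0.3, -0.5]
opening: 0.0519
finger_force: 0.0
[0.50738583 0.21145328 0.028     ]
[0.50278883 0.21355047 0.06917411] 2.5 0.052081644796242686
```

View pics/s2c.png

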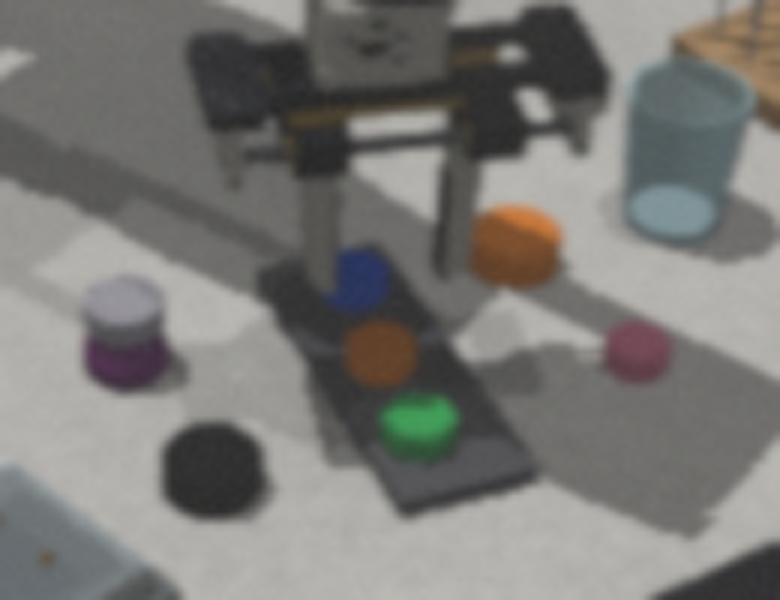

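The fingers straddle the pad's width above amber, and the neighbours are clear. Now down, then a first light centring squeeze.

```bash
python3 -c "
from h import *
print(proj('scene',np.array([.5028,.2136,.069])))"
python3 -m crank '[{"tx":0,"ty":0,"tz":0.015,"ax":0,"ay":0,"az":0},{"tx":0,"ty":0,"tz":0.035,"ax":0,"ay":0,"az":0},{"tx":0,"ty":0,"tz":0.048,"ax":0,"ay":0,"az":0},{"tx":0,"ty":0,"tz":0.052,"ax":0,"ay":0,"az":0},{"tx":0,"ty":0,"tz":0.052,"ax":0,"ay":0,"az":0}]'
python3 -m crank '[{"tx":0,"ty":0,"tz":0,"ax":0,"ay":0,"az":0},{"tx":0,"ty":0,"tz":0,"ax":0,"ay":0,"az":0},{"tx":0,"ty":0,"tz":0,"ax":0,"ay":0,"az":0},{"tx":0,"ty":0,"tz":0,"ax":0,"ay":0,"az":0},{"tx":0,"ty":0,"tz":0,"ax":0,"ay":0,"az":0}]' 0.2 4
```

```text
(np.float64(165.12818262475045), np.float64(273.3859428194936))
time_s: 3.0
position: [0.5026, 0.213, 0.0163]
ee_rot: [[-0.915, 0.404, -0.001], [0.404, 0.915, -0.0], [0.001, -0.0, -1.0]]
wrist_force: [0.2, -0.1, 0.1]
opening: 0.0519
finger_force: 0.0
time_s: 3.5
position: [0.5036, 0.2133, 0.0175]
ee_rot: [[-0.915, 0.404, 0.001], [0.404, 0.915, 0.0], [-0.001, 0.001, -1.0]]
wrist_force: [-0.2, -0.4, 5.7]
opening: 0.0355
finger_force: 4.0
```

It gripped at 36 mm but the fingertips brush the pad (5.7 N up). I'll open, lift clear, turn 90° and squeeze again a little higher.

```bash

python3 -m crank '[{"tx":0,"ty":0,"tz":-0.003,"ax":0,"ay":0,"az":0},{"tx":0,"ty":0,"tz":-0.004,"ax":0,"ay":0,"az":0},{"tx":0,"ty":0,"tz":-0.004,"ax":0,"ay":0,"az":0},{"tx":0,"ty":0,"tz":-0.02,"ax":0,"ay":0,"az":0},{"tx":0,"ty":0,"tz":-0.04,"ax":0,"ay":0,"az":6},{"tx":0,"ty":0,"tz":-0.04,"ax":0,"ay":0,"az":14},{"tx":0,"ty":0,"tz":-0.04,"ax":0,"ay":0,"az":22},{"tx":0,"ty":0,"tz":-0.04,"ax":0,"ay":0,"az":30},{"tx":0,"ty":0,"tz":-0.04,"ax":0,"ay":0,"az":38},{"tx":0,"ty":0,"tz":-0.04,"ax":0,"ay":0,"az":46},{"tx":0,"ty":0,"tz":-0.04,"ax":0,"ay":0,"az":54},{"tx":0,"ty":0,"tz":-0.04,"ax":0,"ay":0,"az":62},{"tx":0,"ty":0,"tz":-0.04,"ax":0,"ay":0,"az":70},{"tx":0,"ty":0,"tz":-0.04,"ax":0,"ay":0,"az":78},{"tx":0,"ty":0,"tz":-0.04,"ax":0,"ay":0,"az":85},{"tx":0,"ty":0,"tz":-0.04,"ax":0,"ay":0,"az":90},{"tx":0,"ty":0,"tz":-0.04,"ax":0,"ay":0,"az":90}]' 0.51
python3 - <<'E'
from h import *
save("scene","s3"); a=cv2.imread("pics/s3.png")[120:220,210:340]
cv2.imwrite("pics/s3c.png",cv2.resize(a,None,fx=6,fy=6,interpolation=cv2.INTER_CUBIC))
E
```

```text
time_s: 5.2
position: [0.5026, 0.2129, 0.0563]
ee_rot: [[0.405, 0.914, -0.001], [0.914, -0.405, -0.0], [-0.0, -0.0, -1.0]]
wrist_force: [1.1, -0.4, -0.0]
opening: 0.0476
finger_force: 0.0
```

View pics/s3c.png

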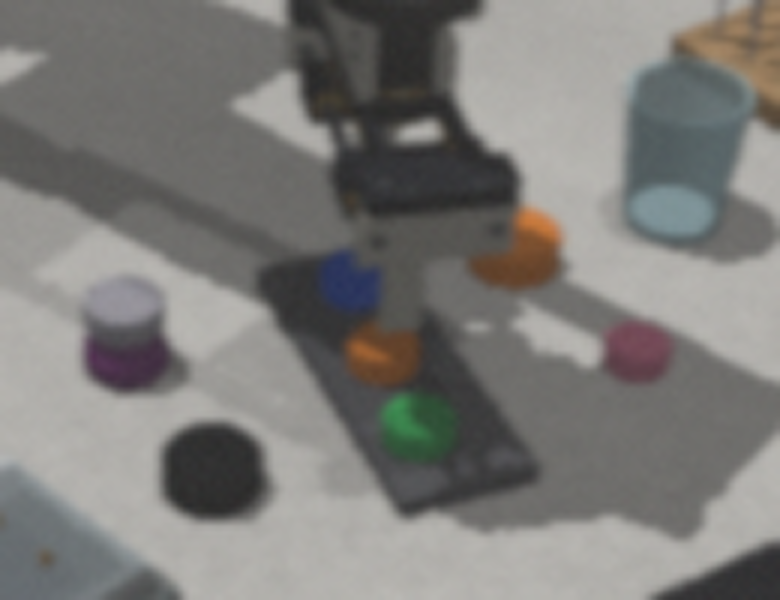

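The picture shows green close beside amber (about 58 mm between centres), so a finger there would be tight. I'll turn back 33.5° to the final placing orientation, which clears both neighbours, and grip.

```bash

python3 -m crank '[{"tx":0,"ty":0,"tz":0,"ax":0,"ay":0,"az":-7},{"tx":0,"ty":0,"tz":0,"ax":0,"ay":0,"az":-15},{"tx":0,"ty":0,"tz":0,"ax":0,"ay":0,"az":-23},{"tx":0,"ty":0,"tz":0,"ax":0,"ay":0,"az":-30},{"tx":0,"ty":0,"tz":0,"ax":0,"ay":0,"az":-33.5},{"tx":0,"ty":0,"tz":0.01,"ax":0,"ay":0,"az":-33.5},{"tx":0,"ty":0,"tz":0.025,"ax":0,"ay":0,"az":-33.5},{"tx":0,"ty":0,"tz":0.034,"ax":0,"ay":0,"az":-33.5},{"tx":0,"ty":0,"tz":0.037,"ax":0,"ay":0,"az":-33.5},{"tx":0,"ty":0,"tz":0.037,"ax":0,"ay":0,"az":-33.5}]'
python3 -m crank '[{"tx":0,"ty":0,"tz":0,"ax":0,"ay":0,"az":0},{"tx":0,"ty":0,"tz":0,"ax":0,"ay":0,"az":0},{"tx":0,"ty":0,"tz":0,"ax":0,"ay":0,"az":0},{"tx":0,"ty":0,"tz":0,"ax":0,"ay":0,"az":0},{"tx":0,"ty":0,"tz":0,"ax":0,"ay":0,"az":0}]' 0.2 12
```

```text
time_s: 6.25
position: [0.5019, 0.2127, 0.0183]
ee_rot: [[-0.168, 0.986, -0.002], [0.986, 0.168, -0.001], [-0.0, -0.002, -1.0]]
wrist_force: [-0.7, 0.1, -0.2]
opening: 0.0475
finger_force: 0.0
time_s: 6.75
position: [0.5033, 0.2132, 0.0202]
ee_rot: [[-0.168, 0.986, 0.001], [0.986, 0.168, 0.0], [0.0, 0.001, -1.0]]
wrist_force: [0.0, 0.8, 2.1]
opening: 0.0355
finger_force: 12.0
```

```bash

python3 -m crank '[{"tx":0,"ty":0,"tz":-0.005,"ax":0,"ay":0,"az":0},{"tx":0,"ty":0,"tz":-0.02,"ax":0,"ay":0,"az":0},{"tx":0,"ty":0,"tz":-0.045,"ax":0,"ay":0,"az":0},{"tx":-0.01,"ty":0,"tz":-0.07,"ax":0,"ay":0,"az":0},{"tx":-0.04,"ty":0.001,"tz":-0.08,"ax":0,"ay":0,"az":0},{"tx":-0.075,"ty":0.002,"tz":-0.08,"ax":0,"ay":0,"az":0},{"tx":-0.11,"ty":0.003,"tz":-0.08,"ax":0,"ay":0,"az":0},{"tx":-0.145,"ty":0.004,"tz":-0.08,"ax":0,"ay":0,"az":0},{"tx":-0.18,"ty":0.005,"tz":-0.08,"ax":0,"ay":0,"az":0},{"tx":-0.21,"ty":0.006,"tz":-0.08,"ax":0,"ay":0,"az":0},{"tx":-0.235,"ty":0.006,"tz":-0.075,"ax":0,"ay":0,"az":0},{"tx":-0.25,"ty":0.006,"tz":-0.065,"ax":0,"ay":0,"az":0},{"tx":-0.2565,"ty":0.0065,"tz":-0.058,"ax":0,"ay":0,"az":0},{"tx":-0.2565,"ty":0.0065,"tz":-0.056,"ax":0,"ay":0,"az":0},{"tx":-0.2565,"ty":0.0065,"tz":-0.056,"ax":0,"ay":0,"az":0},{"tx":-0.2565,"ty":0.0065,"tz":-0.056,"ax":0,"ay":0,"az":0}]'
python3 - <<'E'
from h import *
A=save("scene","s4"); B=save("top","t4")
a=A[190:255,170:250]; b=B[170:226,280:330]
r=lambda i,f:cv2.resize(i,None,fx=f,fy=f,interpolation=cv2.INTER_CUBIC)
a=r(a,6);b=r(b,6);H=max(a.shape[0],b.shape[0]);z=np.zeros((H,a.shape[1]+b.shape[1],3),np.uint8);z[:a.shape[0],:a.shape[1]]=a;z[:b.shape[0],a.shape[1]:]=b
save("","c4",z); q=robot.observe();print(q["position"],q["time_s"],q["opening"])
for c in("scene","top"):
  for n,p in(("pin+x+y",(17,97)),("tcp",None)): pass
  print(c,"tcp",proj(c,np.array(q["position"])))
  im=cv2.cvtColor(A if c=="scene" else B,cv2.COLOR_RGB2HSV); m=(im[...,0]>=5)&(im[...,0]<=22)&(im[...,1]>130)&(im[...,2]>40)
  k,l,st,ce=cv2.connectedComponentsWithStats(m.astype(np.uint8))
  print([(ce[i][::-1].round(1),st[i]) for i in range(1,k) if 15<st[i,4]<400])
E
```

```text
time_s: 8.35
position: [0.5523, -0.0376, 0.0757]
ee_rot: [[-0.169, 0.986, -0.0], [0.986, 0.169, 0.0], [0.0, -0.0, -1.0]]
wrist_force: [-0.6, 1.0, -0.7]
opening: 0.0351
finger_force: 12.0
[ 0.55258297 -0.03785132  0.07600315] 8.45 0.03540555347289758
scene tcp (np.float64(204.89842745806675), np.float64(207.18889196260997))
[(array([153.2, 443.3]), array([432, 148,  20,  11,  74], dtype=int32)), (array([160. , 295.2]), array([289, 155,  14,  12, 130], dtype=int32)), (array([205.5, 205.5]), array([203, 201,   6,  10,  53], dtype=int32)), (array([294.5, 201.3]), array([167, 276,  74,  36, 113], dtype=int32)), (array([314.6, 214.2]), array([178, 294,  77,  41, 122], dtype=int32))]
top tcp (np.float64(194.75237139409387), np.float64(303.1677013460412))
[(array([  0.5, 492.2]), array([477,   0,  35,   3,  62], dtype=int32)), (array([42.4,  3.5]), array([ 0, 41,  8,  4, 17], dtype=int32)), (array([126.2, 124. ]), array([114, 112,  19,  29, 298], dtype=int32)), (array([148.1, 254.9]), array([240, 146,  30,   5, 135], dtype=int32)), (array([227.2, 194.6]), array([188, 220,  15,  15, 172], dtype=int32)), (array([239.9, 100.5]), array([ 89, 235,  27,  11, 119], dtype=int32))]
```

View pics/c4.png

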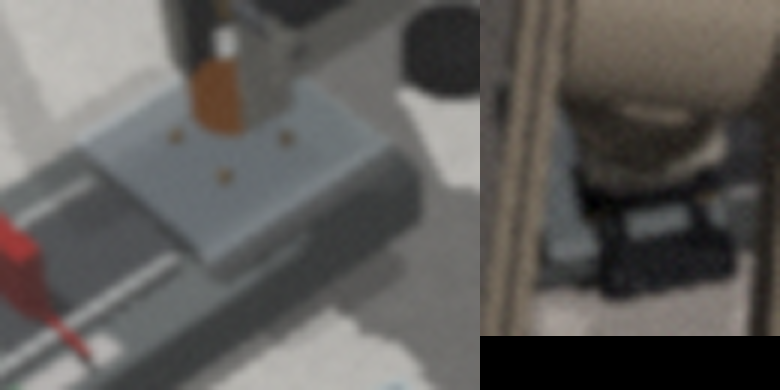

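Amber hovers just behind the three visible pins (crop (176,135), (224,177), (286,138)). I'll compare the blank's silhouette with the pins in the same picture, so the camera bias cancels.

```bash
python3 - <<'E'
from h import *
from scipy.optimize import least_squares
np.set_printoptions(precision=4,suppress=True)
q=robot.observe();t=np.array(q["position"]);t[:2]=[.5525,-.0378]
th=np.linspace(0,2*np.pi,360)
def sil(r,z): return np.array([proj("scene",np.array([t[0]+r*np.cos(a),t[1]+r*np.sin(a),z])) for a in th])
z0=t[2]-.0082
mid=sil(.018,z0+.003); bot=sil(.0165,z0); al=np.vstack([mid,bot,sil(.018,z0+.013)])
print("pred left col",al[:,1].min(),"low row",al[:,0].max(), "at col",al[al[:,0].argmax(),1])
im=cv2.imread("pics/s4.png").astype(int)
for r in(203,205,207): print(r,"R-B",(im[r,197:212,2]-im[r,197:212,0]))
for c in(204,205,206,207,208): print(c,"R-B",(im[205:217,c,2]-im[205:217,c,0]))
# pins only, scene and top
pins={"scene":[((537,99),-17,97),((476,136),-17,63),((587,138),17,97),((526,177),17,63)],"top":[((180,243),17,97),((262,229),17,63),((197,321),-17,97),((278,308),-17,63)]}
y=np.radians(9.65)
for c,f,o in(("scene",6,(190,120)),("top",8,(162,275))):
  for z in(.053,.055,.057):
    fun=lambda s:np.ravel([np.subtract(proj(c,np.array([s[0]+np.cos(y)*a-np.sin(y)*(b-80)/1,s[1],0])/1e3*0+np.array([s[0]+(np.cos(y)*a-np.sin(y)*(b-80))/1e3,s[1]+(np.sin(y)*a+np.cos(y)*(b-80))/1e3,z])),((v+.5)/f-.5+o[0],(u+.5)/f-.5+o[1])) for (u,v),a,b in pins[c]])
    r=least_squares(fun,[.55,-.04]); print(c,z,r.x,np.abs(r.fun).max())
c=proj("scene",t);print("dpx/dx",np.subtract(proj("scene",t+[.001,0,0]),c),"dpx/dy",np.subtract(proj("scene",t+[0,.001,0]),c))
E
```

```text
pred left col 200.03930464952023 low row 211.58513624114084 at col 206.842194924374
203 R-B [ 1 -2 -3  2 20 44 55 55 57 56 55 49 30 12  5]
205 R-B [-7 -7 -5  2 18 42 56 57 57 56 57 53 38 18  7]
207 R-B [-9 -9 -8 -5  8 36 54 57 55 56 57 55 43 23  9]
204 R-B [ 57  56  57  58  55  48  25   0  -9 -11 -11 -10]
205 R-B [ 57  57  55  57  56  54  37   7  -6 -11 -11 -11]
206 R-B [ 56  56  56  56  58  56  44  16  -5 -10 -10 -11]
207 R-B [ 57  55  57  55  56  55  49  22  -1 -10 -11 -11]
208 R-B [ 53  54  55  54  56  56  48  24  -2 -10 -11 -12]
scene 0.053 [ 0.5569 -0.0392] 0.11258520853064624
scene 0.055 [ 0.5588 -0.0401] 0.10800188264852295
scene 0.057 [ 0.5607 -0.041 ] 0.11105322724236544
top 0.053 [ 0.5524 -0.0395] 0.24153126443002293
top 0.055 [ 0.552  -0.0393] 0.2366678812131795
top 0.057 [ 0.5517 -0.0392] 0.2317921997783401
dpx/dx [0.2196 0.1877] dpx/dy [-0.1464  0.3393]
```

```bash
cat > sil.py <<'E'
from h import *
th=np.linspace(0,2*np.pi,180)
def pred(x,y,z0):
    P=[proj("scene",np.array([x+r*np.cos(a),y+r*np.sin(a),z])) for r,z in((.0165,z0),(.018,z0+.002),(.018,z0+.014),(.0165,z0+.016)) for a in th]
    h=cv2.convexHull(np.array(P)[:,::-1].astype(np.float32)); S=16
    return h[:,0]
def mask(x,y,z0,box):
    S=16; r0,r1,c0,c1=box; m=np.zeros(((r1-r0)*S,(c1-c0)*S),np.uint8)
    h=(pred(x,y,z0)-[c0-.5,r0-.5])*S; cv2.fillPoly(m,[h.round().astype(np.int32)],1)
    return cv2.GaussianBlur(cv2.resize(m.astype(np.float32),(c1-c0,r1-r0),interpolation=cv2.INTER_AREA),(0,0),.7)
def norm(f,box):
    r0,r1,c0,c1=box; im=cv2.imread(f)[r0:r1,c0:c1].astype(np.float32); return im[...,2]-im[...,0]
E
python3 - <<'E'
from sil import *
from scipy.optimize import least_squares
for f,box,z0,occ in(("pics/scene0.png",(166,190,260,286),.012,None),("pics/s1.png",(166,190,260,286),.012,None),("pics/s2.png",(166,190,260,286),.012,None),("pics/s4.png",(205,217,196,208),.0675,None),("pics/s4.png",(201,217,196,207),.0675,None)):
    d=norm(f,box); w=np.clip((d+10)/65,0,1) if "s4" in f else d/np.percentile(d,97)
    w=np.clip(w,0,1)
    if "s4" not in f:
        w[:7,10:]*=1  # green/blue are negative R-B -> 0
    best=min((((mask(x,y,z0,box)-w)**2).sum(),x,y) for x in (np.arange(.496,.514,.0005) if z0<.05 else np.arange(.546,.564,.0005)) for y in (np.arange(.206,.222,.0005) if z0<.05 else np.arange(-.046,-.028,.0005)))
    print(f,best)
E
```

```text
Traceback (most recent call last):
  File "sil.py", line 9, in mask
    h=(pred(x,y,z0)-[c0-.5,r0-.5])*S; cv2.fillPoly(m,[h.round().astype(np.int32)],1)
       ~~~~^^^^^^^^
  File "sil.py", line 4, in pred
    P=[proj("scene",np.array([x+r*np.cos(a),y+r*np.sin(a),z])) for r,z in((.0165,z0),(.018,z0+.002),(.018,z0+.014),(.0165,z0+.016)) for a in th]
       ~~~~^^^^^^^^^^^^^^^^^^^^^^^^^^^^^^^^^^^^^^^^^^^^^^^^^^^
  File "h.py", line 10, in proj
    m=robot.camera_model(cam);K=np.array(m["intrinsics"]);T=np.array(m["camera_from_world"])
ValueError: time passes only in moves, steps and waits
```

```bash
sed -i 's/^from plant import robot/from plant import robot\nimport functools\ncm=functools.cache(lambda c: robot.camera_model(c))/; s/m=robot.camera_model(cam)/m=cm(cam)/' h.py
cat > run.py <<'E'
from sil import *
for f,box,z0 in(("pics/scene0.png",(166,190,260,286),.012),("pics/s1.png",(166,190,260,286),.012),("pics/s2.png",(166,190,260,286),.012),("pics/s4.png",(205,217,196,208),.0675),("pics/s4.png",(201,217,196,207),.0675)):
    d=norm(f,box); w=np.clip((d+10)/65 if "s4" in f else d/np.percentile(d,92),0,1)
    a,b=(.505,.2133) if z0<.05 else (.555,-.038)
    for st in(.002,.0005):
        e,a,b=min((((mask(x,y,z0,box)-w)**2).sum(),x,y) for x in a+st*np.arange(-4,5) for y in b+st*np.arange(-4,5))
    print(f,e,a,b)
E
python3 run.py
```

```text
pics/scene0.png 3.7113218 0.5025000000000001 0.2148
pics/s1.png 3.7183874 0.5025000000000001 0.2148
pics/s2.png 0.54648554 0.5055 0.2128
pics/s4.png 0.7643983 0.5555 -0.036
pics/s4.png 1.431817 0.555 -0.0365
```

The silhouette and pin comparison says to shift about 3 mm along -y and 1 mm along +x. I'll then lower gently past the pin tops and check force.

```bash

python3 -m crank '[{"tx":-0.0015,"ty":0.0005,"tz":0,"ax":0,"ay":0,"az":0},{"tx":-0.003,"ty":0.0007,"tz":0.002,"ax":0,"ay":0,"az":0},{"tx":-0.003,"ty":0.0007,"tz":0.005,"ax":0,"ay":0,"az":0},{"tx":-0.003,"ty":0.0007,"tz":0.008,"ax":0,"ay":0,"az":0},{"tx":-0.003,"ty":0.0007,"tz":0.010,"ax":0,"ay":0,"az":0},{"tx":-0.003,"ty":0.0007,"tz":0.012,"ax":0,"ay":0,"az":0},{"tx":-0.003,"ty":0.0007,"tz":0.0135,"ax":0,"ay":0,"az":0},{"tx":-0.003,"ty":0.0007,"tz":0.0135,"ax":0,"ay":0,"az":0},{"tx":-0.003,"ty":0.0007,"tz":0.0135,"ax":0,"ay":0,"az":0}]'
python3 - <<'E'
from h import *
for i in range(3):
    robot.capture("scene"); q=robot.observe(); print(np.round(q["position"],4),np.round(q["wrist_force"],2),np.round(q["moment"],3),q["opening"])
E
```

```text
time_s: 9.35
position: [0.5536, -0.0416, 0.0622]
ee_rot: [[-0.168, 0.986, 0.0], [0.986, 0.168, -0.0], [-0.0, 0.0, -1.0]]
wrist_force: [0.2, -0.2, -0.8]
opening: 0.0356
finger_force: 12.0
[ 0.5537 -0.0416  0.0623] [-0.04 -0.11 -0.81] [-0.059  0.058  0.007] 0.03548526084740328
[ 0.5537 -0.0416  0.0623] [ 0.43 -0.08 -1.38] [-0.077  0.042  0.01 ] 0.03512311670232843
[ 0.5537 -0.0416  0.0623] [ 0.11 -0.01 -0.44] [-0.034  0.072 -0.006] 0.035230432278108
```

```bash

python3 -m crank '[{"tx":0,"ty":0,"tz":0.001,"ax":0,"ay":0,"az":0},{"tx":0,"ty":0,"tz":0.002,"ax":0,"ay":0,"az":0},{"tx":0,"ty":0,"tz":0.003,"ax":0,"ay":0,"az":0},{"tx":0,"ty":0,"tz":0.003,"ax":0,"ay":0,"az":0}]'
python3 -m crank '[{"tx":0,"ty":0,"tz":0.001,"ax":0,"ay":0,"az":0},{"tx":0,"ty":0,"tz":0.001,"ax":0,"ay":0,"az":0}]'
python3 - <<'E'
from h import *
f=[]
for i in range(3):
    A=robot.capture("scene"); q=robot.observe(); f.append(q["wrist_force"])
print(np.round(q["position"],4),np.mean(f,0))
save("","s5",A)
E
sed -i 's/^for f,box,z0 in.*/for f,box,z0 in(("pics\/s5.png",(206,221,197,211),.0505),("pics\/s5.png",(210,221,197,211),.0505)):/; s/"s4" in f/True/' run.py; python3 run.py
```

```text
time_s: 9.9
position: [0.5534, -0.0415, 0.0589]
ee_rot: [[-0.168, 0.986, -0.0], [0.986, 0.168, 0.0], [0.0, -0.0, -1.0]]
wrist_force: [-0.3, -0.2, -0.5]
opening: 0.0354
finger_force: 12.0
time_s: 10.1
position: [0.5537, -0.0416, 0.0582]
ee_rot: [[-0.168, 0.986, 0.0], [0.986, 0.168, -0.0], [-0.0, 0.0, -1.0]]
wrist_force: [-0.6, -0.7, 0.2]
opening: 0.0352
finger_force: 12.0
[ 0.5536 -0.0416  0.0582] [-0.19532719  0.27723437  0.39341598]
pics/s5.png 10.5404415 0.556 -0.040999999999999995
pics/s5.png 6.303966 0.5555 -0.040999999999999995
```

Contact should be near. I'll go down another 0.5–1.5 mm until a force shows.

```bash

python3 -m crank '[{"tx":0,"ty":0,"tz":0.0005,"ax":0,"ay":0,"az":0},{"tx":0,"ty":0,"tz":0.0005,"ax":0,"ay":0,"az":0}]'
python3 -m crank '[{"tx":0,"ty":0,"tz":0.0005,"ax":0,"ay":0,"az":0},{"tx":0,"ty":0,"tz":0.0005,"ax":0,"ay":0,"az":0}]'
python3 - <<'E'
from h import *
f=[]
for i in range(3):
    A=robot.capture("scene"); q=robot.observe(); f.append(q["wrist_force"])
print(np.round(q["position"],4),np.mean(f,0))
A=save("","s6",A)[190:250,170:250]; save("","c6",cv2.resize(A,None,fx=8,fy=8,interpolation=cv2.INTER_CUBIC))
E
```

```text
time_s: 10.45
position: [0.5537, -0.0416, 0.0582]
ee_rot: [[-0.168, 0.986, 0.0], [0.986, 0.168, -0.0], [-0.0, 0.0, -1.0]]
wrist_force: [-2.5, 0.4, 5.1]
opening: 0.0356
finger_force: 12.0
time_s: 10.65
position: [0.5537, -0.0416, 0.0581]
ee_rot: [[-0.168, 0.986, 0.0], [0.986, 0.168, -0.0], [-0.0, 0.0, -1.0]]
wrist_force: [-4.7, 1.3, 7.8]
opening: 0.0356
finger_force: 12.0
[ 0.5537 -0.0416  0.0581] [-4.25343045  1.01158041  8.94431507]
```

View pics/c6.png

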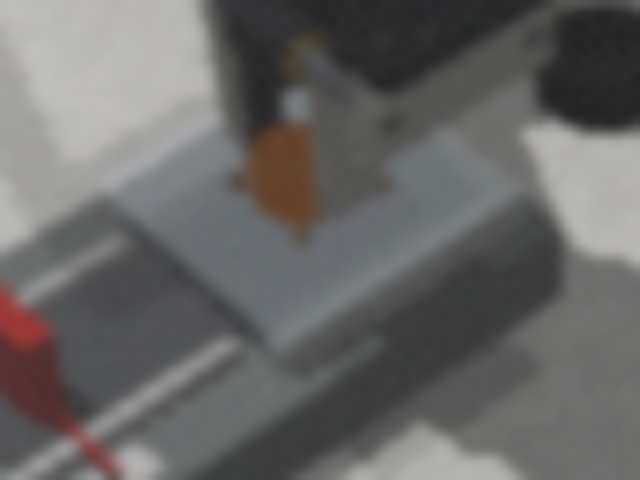

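The blank sits among the pins, but a 4 N sideways force suggests it touches a +x pin. I'll lift a hair, shift 1.5 mm away and lower again.

```bash

python3 -m crank '[{"tx":0,"ty":0,"tz":-0.001,"ax":0,"ay":0,"az":0},{"tx":0,"ty":-0.0008,"tz":-0.002,"ax":0,"ay":0,"az":0},{"tx":0,"ty":-0.0015,"tz":-0.002,"ax":0,"ay":0,"az":0},{"tx":0,"ty":-0.0015,"tz":-0.001,"ax":0,"ay":0,"az":0},{"tx":0,"ty":-0.0015,"tz":0,"ax":0,"ay":0,"az":0},{"tx":0,"ty":-0.0015,"tz":0,"ax":0,"ay":0,"az":0}]'
python3 - <<'E'
from h import *
f=[]
for i in range(3):
    A=robot.capture("scene"); q=robot.observe(); f.append(q["wrist_force"])
print(np.round(q["position"],4),np.mean(f,0))
E
```

```text
time_s: 11.4
position: [0.5522, -0.0419, 0.058]
ee_rot: [[-0.168, 0.986, -0.0], [0.986, 0.168, -0.0], [-0.0, -0.0, -1.0]]
wrist_force: [-4.6, 0.5, 9.8]
opening: 0.0352
finger_force: 12.0
[ 0.5522 -0.0419  0.0581] [-4.87143878  0.79520469  9.47896651]
```

The same force appears at both spots, so it is just pressing compliance. The blank is seated flat at the predicted height. I'll centre between the two, unload, release and rise.

```bash

python3 -m crank '[{"tx":0,"ty":0,"tz":-0.0008,"ax":0,"ay":0,"az":0},{"tx":0,"ty":0.0007,"tz":-0.001,"ax":0,"ay":0,"az":0},{"tx":0,"ty":0.0007,"tz":-0.001,"ax":0,"ay":0,"az":0}]'
python3 -m crank '[{"tx":0,"ty":0,"tz":0,"ax":0,"ay":0,"az":0},{"tx":0,"ty":0,"tz":0,"ax":0,"ay":0,"az":0},{"tx":0,"ty":0,"tz":0,"ax":0,"ay":0,"az":0},{"tx":0,"ty":0,"tz":0,"ax":0,"ay":0,"az":0},{"tx":0,"ty":0,"tz":-0.01,"ax":0,"ay":0,"az":0},{"tx":0,"ty":0,"tz":-0.03,"ax":0,"ay":0,"az":0},{"tx":0,"ty":0,"tz":-0.06,"ax":0,"ay":0,"az":0},{"tx":0,"ty":0,"tz":-0.09,"ax":0,"ay":0,"az":0},{"tx":0,"ty":0,"tz":-0.11,"ax":0,"ay":0,"az":0},{"tx":0,"ty":0,"tz":-0.11,"ax":0,"ay":0,"az":0}]' 0.6
python3 - <<'E'
from h import *
f=save("scene","s7"); print(robot.observe()["position"])
E
sed -i 's/s5/s7/g; s/(206,221,197,211)/(197,221,195,220)/; s/(210,221,197,211)/(202,221,195,220)/' run.py; python3 run.py
python3 - <<'E'
from h import *
A=cv2.imread("pics/s7.png")[190:250,170:250]; cv2.imwrite("pics/c7.png",cv2.resize(A,None,fx=8,fy=8,interpolation=cv2.INTER_CUBIC))
E
```

```text
time_s: 11.85
position: [0.5528, -0.0417, 0.0581]
ee_rot: [[-0.168, 0.986, -0.0], [0.986, 0.168, -0.0], [-0.0, -0.0, -1.0]]
wrist_force: [-1.0, 0.1, 1.7]
opening: 0.0352
finger_force: 12.0
time_s: 12.85
position: [0.5553, -0.0421, 0.173]
ee_rot: [[-0.168, 0.986, 0.007], [0.986, 0.168, -0.001], [-0.002, 0.007, -1.0]]
wrist_force: [0.8, 0.1, 0.3]
opening: 0.056
finger_force: 0.0
[ 0.55421764 -0.04192474  0.17057904]
pics/s7.png 7.0272202 0.555 -0.042499999999999996
pics/s7.png 3.19046 0.555 -0.042499999999999996
```

View pics/c7.png

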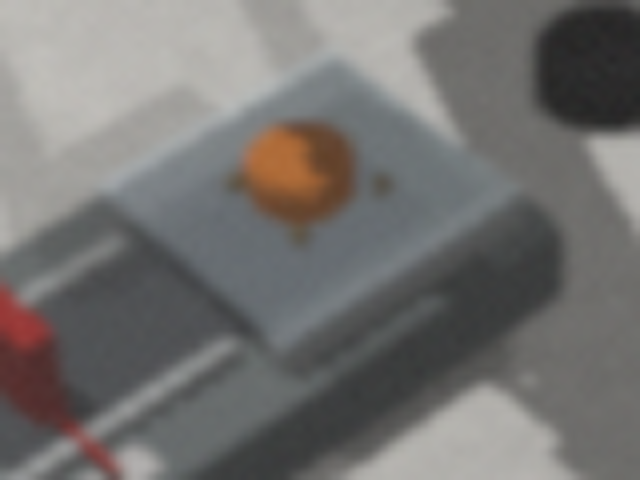

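The blank lies flat with the pins at crop (234,182), (302,236) and (382,184) all outside its rim. With these clearances it must be within 4.7 mm of centre. Next I'll turn 90° so the fingers straddle the tab's 12 mm thickness, and move above the tab.

```bash

python3 -m crank '[{"tx":-0.005,"ty":0,"tz":0,"ax":0,"ay":0,"az":-5},{"tx":-0.015,"ty":0,"tz":0,"ax":0,"ay":0,"az":-13},{"tx":-0.025,"ty":0,"tz":0,"ax":0,"ay":0,"az":-21},{"tx":-0.035,"ty":0,"tz":0,"ax":0,"ay":0,"az":-29},{"tx":-0.045,"ty":0,"tz":0,"ax":0,"ay":0,"az":-37},{"tx":-0.055,"ty":0,"tz":0,"ax":0,"ay":0,"az":-45},{"tx":-0.065,"ty":0,"tz":0,"ax":0,"ay":0,"az":-53},{"tx":-0.075,"ty":0,"tz":0,"ax":0,"ay":0,"az":-61},{"tx":-0.085,"ty":0,"tz":0,"ax":0,"ay":0,"az":-69},{"tx":-0.095,"ty":0,"tz":0,"ax":0,"ay":0,"az":-77},{"tx":-0.105,"ty":0,"tz":0,"ax":0,"ay":0,"az":-85},{"tx":-0.113,"ty":0,"tz":0,"ax":0,"ay":0,"az":-90},{"tx":-0.113,"ty":0,"tz":0,"ax":0,"ay":0,"az":-90},{"tx":-0.113,"ty":0,"tz":0,"ax":0,"ay":0,"az":-90}]' 0.5
python3 - <<'E'
from h import *
A=save("scene","s8"); im=cv2.cvtColor(A,cv2.COLOR_RGB2HSV)
q=robot.observe();print(q["position"],np.round(q["ee_rot"],3)[:2,1])
m=((im[...,0]<6)|(im[...,0]>172))&(im[...,1]>120)&(im[...,2]>50);m[:210]=0;m[275:]=0;m[:,:140]=0;m[:,200:]=0
print(np.argwhere(m).min(0),np.argwhere(m).max(0),np.argwhere(m).mean(0))
for y in(0,): 
  P=lambda b,z,a=0:np.array([.5675+np.cos(.1684)*a-np.sin(.1684)*b,-.1185+np.sin(.1684)*a+np.cos(.1684)*b,z])
  print("tab top",proj("scene",P(-.035,.077)))
E
```

```text
time_s: 14.3
position: [0.5711, -0.1527, 0.1669]
ee_rot: [[-0.986, -0.165, -0.002], [-0.165, 0.986, 0.001], [0.002, 0.001, -1.0]]
wrist_force: [0.0, 0.9, 0.2]
opening: 0.0464
finger_force: 0.0
[ 0.57125775 -0.15259901  0.16717682] [-0.165  0.986]
[225 166] [237 174] [229.96363636 169.83636364]
tab top (np.float64(227.5571492403208), np.float64(169.45679261058956))
```

```bash

python3 -m crank '[{"tx":0,"ty":0,"tz":0.02,"ax":0,"ay":0,"az":0},{"tx":0,"ty":0,"tz":0.045,"ax":0,"ay":0,"az":0},{"tx":0,"ty":0,"tz":0.065,"ax":0,"ay":0,"az":0},{"tx":0,"ty":0,"tz":0.08,"ax":0,"ay":0,"az":0},{"tx":0,"ty":0,"tz":0.092,"ax":0,"ay":0,"az":0},{"tx":0,"ty":0,"tz":0.102,"ax":0,"ay":0,"az":0},{"tx":0,"ty":0,"tz":0.11,"ax":0,"ay":0,"az":0},{"tx":0,"ty":0,"tz":0.115,"ax":0,"ay":0,"az":0},{"tx":0,"ty":0,"tz":0.115,"ax":0,"ay":0,"az":0}]'
python3 -m crank '[{"tx":0,"ty":0,"tz":0,"ax":0,"ay":0,"az":0},{"tx":0,"ty":0,"tz":0,"ax":0,"ay":0,"az":0},{"tx":0,"ty":0,"tz":0,"ax":0,"ay":0,"az":0},{"tx":0,"ty":0,"tz":0,"ax":0,"ay":0,"az":0},{"tx":0,"ty":0,"tz":0,"ax":0,"ay":0,"az":0},{"tx":0,"ty":0,"tz":0,"ax":0,"ay":0,"az":0}]' 0 15
python3 -c "
from h import *
q=robot.observe();print(q['position'],q['opening'],q['finger_force'],q['wrist_force'])"
```

```text
time_s: 15.25
position: [0.5715, -0.153, 0.0526]
ee_rot: [[-0.986, -0.168, -0.001], [-0.168, 0.986, 0.0], [0.001, 0.0, -1.0]]
wrist_force: [-0.4, -0.3, -0.4]
opening: 0.0462
finger_force: 0.0
time_s: 15.85
position: [0.572, -0.1534, 0.0534]
ee_rot: [[-0.986, -0.168, 0.0], [-0.168, 0.986, -0.0], [-0.0, -0.001, -1.0]]
wrist_force: [0.4, -0.8, 0.2]
opening: 0.0118
finger_force: 15.0
[ 0.57199286 -0.15335543  0.05341846] 0.011786114581314245 14.999882876873016 [ 0.43749787 -0.77546675  0.19067434]
```

The tab is gripped (11.8 mm opening). I'll firm the grip and slide it 30 mm along the box's -y.

```bash

python3 -m crank '[{"tx":0,"ty":0,"tz":0,"ax":0,"ay":0,"az":0},{"tx":0,"ty":0,"tz":0,"ax":0,"ay":0,"az":0},{"tx":0,"ty":-0.002,"tz":0,"ax":0,"ay":0,"az":0},{"tx":0,"ty":-0.005,"tz":0,"ax":0,"ay":0,"az":0},{"tx":0,"ty":-0.009,"tz":0,"ax":0,"ay":0,"az":0},{"tx":0,"ty":-0.013,"tz":0,"ax":0,"ay":0,"az":0},{"tx":0,"ty":-0.017,"tz":0,"ax":0,"ay":0,"az":0},{"tx":0,"ty":-0.021,"tz":0,"ax":0,"ay":0,"az":0},{"tx":0,"ty":-0.025,"tz":0,"ax":0,"ay":0,"az":0},{"tx":0,"ty":-0.028,"tz":0,"ax":0,"ay":0,"az":0},{"tx":0,"ty":-0.030,"tz":0,"ax":0,"ay":0,"az":0},{"tx":0,"ty":-0.0305,"tz":0,"ax":0,"ay":0,"az":0},{"tx":0,"ty":-0.0305,"tz":0,"ax":0,"ay":0,"az":0},{"tx":0,"ty":-0.0305,"tz":0,"ax":0,"ay":0,"az":0}]' - 30
python3 - <<'E'
from h import *
f=[]
for i in range(3):
    A=robot.capture("scene"); q=robot.observe(); f.append(q["wrist_force"])
u=np.array([-.168,.986,0]); p=np.array(q["position"])
print(p,"travel",-(p-[.572,-.1534,.0534])@u,"spring force",np.mean(f,0)@u,q["opening"],q["finger_force"],q["time_s"])
A=save("","s9",A)
def pts(f,lo):
    im=cv2.cvtColor(cv2.imread(f),cv2.COLOR_BGR2HSV)
    m=((im[...,0]<7)|(im[...,0]>170))&(im[...,1]>90)&(im[...,2]>40);m[:205]=0;m[275:]=0;m[:,:130]=0;m[:,230:]=0
    g=(im[...,0]>45)&(im[...,0]<85)&(im[...,1]>70);g[:205]=0;g[275:]=0;g[:,:130]=0;g[:,230:]=0
    a=np.argwhere(m);b=np.argwhere(g); print(f,"red",len(a),a[a[:,0]>243].tolist(),"low end",a[a[:,0].argmax()],"green",b.tolist())
pts("pics/scene0.png",0);pts("pics/s9.png",0)
E
sed -i 's/s7/s9/g' run.py; python3 run.py
```

```text
time_s: 17.25
position: [0.5771, -0.1828, 0.0533]
ee_rot: [[-0.986, -0.168, 0.0], [-0.168, 0.986, 0.001], [-0.0, 0.001, -1.0]]
wrist_force: [-2.4, 4.8, 4.9]
opening: 0.0117
finger_force: 30.0
[ 0.57712812 -0.1827957   0.0533411 ] travel 0.029845684150589073 spring force 5.369279460122893 0.0115986291634399 30.000735819339752 17.4
pics/scene0.png red 167 [[245, 181], [246, 181], [246, 182], [247, 182], [247, 183], [248, 183], [268, 229], [269, 227], [269, 228], [269, 229], [270, 225], [270, 226], [270, 227], [270, 228], [270, 229], [271, 223], [271, 224], [271, 225], [271, 226], [272, 221], [272, 222], [272, 223], [272, 224], [273, 218], [273, 219], [273, 220], [273, 221], [273, 222], [274, 216], [274, 217], [274, 218], [274, 219], [274, 220]] low end [274 216] green [[256, 173], [257, 174]]
pics/s9.png red 117 [[244, 161], [244, 162], [244, 163], [244, 164], [244, 165], [244, 166], [244, 167], [245, 161], [245, 162], [245, 163], [245, 164], [245, 165], [245, 166], [245, 167], [246, 161], [246, 162], [246, 163], [246, 164], [246, 165], [246, 166], [246, 167], [247, 162], [247, 163], [247, 164], [247, 165], [247, 166], [247, 167], [248, 163], [248, 164], [248, 165], [248, 166], [248, 167], [249, 164], [249, 165], [249, 166], [249, 167], [249, 168], [250, 168], [250, 169], [253, 171], [254, 172], [269, 228], [269, 229], [270, 226], [270, 227], [270, 228], [271, 223], [271, 224], [271, 225], [271, 226], [272, 221], [272, 222], [272, 223], [272, 224], [273, 219], [273, 220], [273, 221], [273, 222], [274, 217], [274, 218], [274, 219], [274, 220]] low end [274 217] green []
pics/s9.png 10.820347 0.5545000000000001 -0.040999999999999995
pics/s9.png 8.119205 0.5545000000000001 -0.040999999999999995
```

Travel is 29.8 mm, the spring force is close to the 6 N expected at half, and the pointer covers the green tick. The blank is unmoved, so I'm handing in.

```bash
python3 -c "
from plant import robot
print(robot.hand_in())"
```

```text
the job is handed in; nothing more can be done
None
```

I handed the job in with the amber blank flat between the four stops and the shutter gripped at about 29.8 mm of travel against its spring; the hand-in returned no verdict.

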